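# Weigh out part-used coffee tins and put the rest away

## Robot

A 6-joint arm with a two-finger parallel gripper is mounted at the origin on the work surface. World frame = base frame: x ahead of the robot, y to its left, z up, the work surface at z = 0. Lengths are in mm, angles in rad, forces in N, time in s.
With the tool pointing down it reaches from about 400 to 925 mm from the base axis. Payload 12.5 kg.
Tool frame: the origin (TCP) lies midway between the tips of the shut fingers; the grasp point (between the pads) lies 19 mm behind it; z points along the fingers, y is the line along which they close (so a half turn about z gives the same grasp; the last joint's range is limited). The gripper opens to 95 mm and grips with 3 to 60 N. Pads are 20 mm wide; open, the fingers measure 119 mm over their backs; the gripper's body (75 mm by 180 mm) begins 59 mm behind the grasp point.
Start: joints at [-1.356, 0.491, 1.559, -0, 1.092, -0.106], TCP at [197.102, -593.125, 214.661] pointing down, gripper open.
Joint ranges: [-3.1, 3.1], [-0.84, 2.19], [0.05, 2.79], [-1.13, 4.28], [0.06, 2.93], [-2.69, 2.69]. Speed limits (rad/s): [2.22, 2.22, 2.79, 3.14, 3.14, 3.14].

## Interface

Orientations are given as [roll, pitch, yaw] about the fixed x, y, z axes, in that order (R = Rz(yaw) Ry(pitch) Rx(roll)).
In Python, from cell import * gives the robot as it stands.
- The arm moves only by the tool servo_tool, never from a script. Its argument "moves" is one flat list of numbers, 5 for each row, row after row: the shift along the world's x, y, z as a fraction of full scale, then the turn about the world's z as a fraction of full scale, then the opening, from 0 (shut) to 1 (fully open). A call has 1 to 12 rows; each row is the pose to reach, as a shift and turn from the pose commanded when the call began, turning the shorter way round; what a row does not reach only later rows make up. Full scale, the value 1, is 400 mm for a shift and 180 degrees for a turn. A row lasts 1/12 s, in which the tool goes at most 41.7 mm and 7.16 degrees, less where a joint would pass 70% of its speed; a pose out of reach is approached as far as the arm can. A call with a number of a shift or a turn outside -1 to 1 is refused whole. A call with a gripper value outside its range is refused whole. The fingers move at their own pace and stop on an object; the grip force is fixed at half the most. Time passes only in rows, so rows that repeat a pose let the fingers close. It gives the time, the measured TCP pose, the force, the opening and the grip force at its end, in the units of the state.
- state(): the state, without advancing time (a new reading comes with each control period).
- read_camera(name): name is "scene" or "top"; returns (picture, depth): 384x512x3 uint8, blue, green, red; 384x512 float32, mm along the optical axis (not along the pixel's ray), 0 where there is no reading.
- get_calibration(name): a dict with "K" (3x3 intrinsics, pixels), "R" (3x3) and "t" (3): a world point X has camera coordinates R X + t. Camera axes: x right, y down, z forward; pixel columns grow to the right and rows downward; lengths in mm; the calibration is good to about 2 mm. A picture is of the moment at which its call begins. get_calibration takes no time and is no camera call.
- job_done(): hands the job in; it is judged then, once.
The state is a dict: "t": time; "joints": joint angles; "qvel": joint speeds; "tau": joint torques, N m; "eef_pos": TCP position; "tcp_rot": TCP orientation; "ft_force": force on the tool from outside, world axes, zero at the start; "moment": the same for the moment, N m; "opening": opening from 0.0 (shut) to 1.0 (fully open); "grip_force": force on a finger pad.
Only numpy, scipy, OpenCV 4.12 (cv2) and the standard library are available. Lean on these libraries where they do the work, as an engineer would, in place of code of your own. Each camera call takes 0.05 s, during which the arm holds its last target. There are 200 camera calls.

## Task

We need enough coffee for the guests: put coffee tins on the scale's pan until the needle stands inside the thick black band, and leave those tins there. Then put all the other tins into the open drawer, in a single layer, and push the drawer fully home past its catch so that it stays shut. Leave the small sugar bowl where it is.

Things in the scene. Friction and masses are not known exactly. Their poses are not given: they have to be found in the camera images.
- tin_a: square coffee tin, plain steel with a paper band round it, body 58 x 58 x 58 mm with a dark round lid (48 mm across, 8 mm high) on top; 66 mm tall in all. Part-used: it weighs 120 to 224 g, which cannot be seen. Origin: centre of its underside, z towards the lid. Stands on the counter between the scale and the drawer box at the start; may be absent
- tin_b: square coffee tin, plain steel with a paper band round it, body 58 x 58 x 58 mm with a dark round lid (48 mm across, 8 mm high) on top; 66 mm tall in all. Part-used: it weighs 120 to 224 g, which cannot be seen. Origin: centre of its underside, z towards the lid. Stands on the counter between the scale and the drawer box at the start; may be absent
- tin_c: square coffee tin, plain steel with a paper band round it, body 58 x 58 x 58 mm with a dark round lid (48 mm across, 8 mm high) on top; 66 mm tall in all. Part-used: it weighs 120 to 224 g, which cannot be seen. Origin: centre of its underside, z towards the lid. Stands on the counter between the scale and the drawer box at the start; may be absent
- tin_d: square coffee tin, plain steel with a paper band round it, body 58 x 58 x 58 mm with a dark round lid (48 mm across, 8 mm high) on top; 66 mm tall in all. Part-used: it weighs 120 to 224 g, which cannot be seen. Origin: centre of its underside, z towards the lid. Stands on the counter between the scale and the drawer box at the start; may be absent
- tin_e: square coffee tin, plain steel with a paper band round it, body 58 x 58 x 58 mm with a dark round lid (48 mm across, 8 mm high) on top; 66 mm tall in all. Part-used: it weighs 120 to 224 g, which cannot be seen. Origin: centre of its underside, z towards the lid. Stands on the counter between the scale and the drawer box at the start; may be absent
- pan_top (a point): middle of the upper face of the scale's steel pan, a tray 250 mm (along its x, pointing away from the robot) by 136 mm (y), lip 3 mm thick rising 7 mm above that face. z is up; the face is 55 mm above the counter when empty and sinks 2 mm per 100 g, at most 17 mm. The pan is the end of the white scale nearest the robot; the scale is on the robot's left or right, turned by up to 4 degrees
- needle (a joint): angle of the scale's needle in rad, clockwise seen from above: 0 = nothing on the pan (needle points towards the pan), 0.5 rad more per 100 g of load. Tick marks every 0.5 rad from 0 to 4. The flat white dial (124 mm across, 41 mm above the counter) is centred 215 mm beyond the pan along the pan's x. Its thick black band runs from 1.7 to 3.0 rad (340 to 600 g)
- drawer (a joint): how far the drawer is open, in m: 0 = home. It starts 0.165 to 0.195 open (at most 0.198) and slides with about 1 N of friction. From about 0.015 a sprung catch resists with up to about 7 N and throws the drawer back out if let go; from 0.009 to 0.005 it may hang on the crest; below that the catch pulls it home against a hard stop at 0 and keeps it there
- box_front (a point): middle of the front top edge of the white drawer box, which is fixed, 265 (deep) x 270 (wide) x 120 mm (high), on the robot's left or right, turned by up to 4 degrees. x points away from the robot, into the box, y sideways, z up. The drawer slides out from here towards the robot; shut, its 15 mm front panel stands before this edge
- drawer_floor (a point): middle of the front edge of the drawer's inner floor (moves with the drawer), 22 mm above the counter. x points away from the robot, into the box, y sideways, z up. The inside runs 235 mm in x from here and 114 mm either way in y; 6 mm walls rise 76 mm above this floor, the front panel 85 mm. With the drawer open by q, x from 0 to q - 6 mm is clear of the box's top from above
- drawer_handle (a point): middle of the drawer's brass bar handle: a horizontal round bar 120 mm long along the drawer's y, about 10 mm thick, 35 mm out from the front panel on the robot's side, 82 mm above the counter; axes as the drawer's
- sugar_bowl: bystander, not to be disturbed: small white bowl, 72 mm across, 50 mm tall, standing beside the farthest tins; origin under its middle

How it is judged:
By the outcome, as a careful person would: the job done as asked, in the order asked, and still so for the second after the job is handed in, with the robot touching nothing.
Of tin_a, tin_b, tin_c, tin_d, tin_e only 4 to 5 are there at a start; the rules pass over those that are not, and their reading is None.
At some moment in a run one of tin_a, tin_b, tin_c, tin_d, tin_e may be knocked a few centimetres aside while the robot is not near it.
Once in a run the grip may slacken for a moment while it holds something.
It also fails if it takes over 200 s, if anything falls off the work surface, if the arm or the gripper's body presses on something with over 40 N, if the wrist force passes 120 N, or if a joint passes its speed limit or range.

## Working session

There is one attempt and no reset: what is moved stays moved. The work goes in short steps, Python scripts to look and compute and a tool call to move; the robot and the scene stay as the last step left them, time stands still between calls to the robot, and variables do not carry over. Pictures are saved under pics/ and viewed, at most 14 in all, crops included, and the job is handed in when it is done.

Besides the shell and the picture viewer there is one more tool, called after "Request:" as a command line: name --argument value ..., lists and objects as JSON in quotes. servo_tool: Moves the arm, as the interface text tells. Its arguments: {"type":"object","properties":{"moves":{"type":"array"}},"required":["moves"]}

```bash
ls; mkdir -p pics; python3 - <<'E'
from cell import *
import cv2,numpy as np
s=state();print(s['t'],s['eef_pos'],s['tcp_rot'],s['opening'])
for n in('scene','top'):
    p,d=read_camera(n);cv2.imwrite(f'pics/{n}0.png',p);np.save(f'{n}0.npy',d)
    c=get_calibration(n);R=np.array(c['R']);print(n,np.round(c['K'],1).tolist(),np.round(R,3).tolist(),np.round(-R.T@np.array(c['t'])),(d>0).mean())
a=np.hstack([cv2.imread('pics/scene0.png'),cv2.imread('pics/top0.png')])
E
```

```text
pics
0.0 [ 197.06216891 -592.85115217  214.05935532] [-3.14046544e+00 -1.10485966e-04  3.20822699e-01] 0.9968539462518664
scene [[467.6, 0.0, 260.6], [0.0, 467.6, 193.6], [0.0, 0.0, 1.0]] [[0.371, 0.928, 0.012], [0.498, -0.188, -0.847], [-0.784, 0.32, -0.532]] [1376. -330.  635.] 0.9961344401041666
top [[361.3, 0.0, 254.1], [0.0, 361.3, 191.2], [0.0, 0.0, 1.0]] [[0.021, -1.0, 0.008], [-0.989, -0.022, -0.148], [0.149, -0.005, -0.989]] [433.  -5. 963.] 0.9960835774739584
```

View pics/scene0.png

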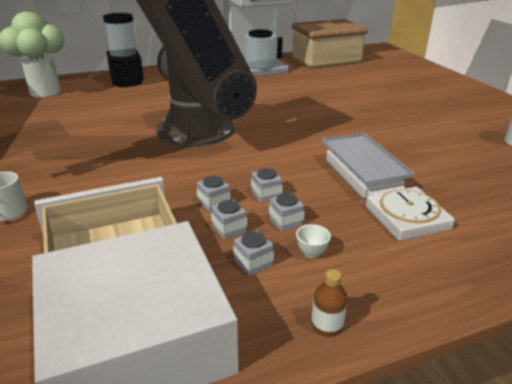

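View pics/top0.png

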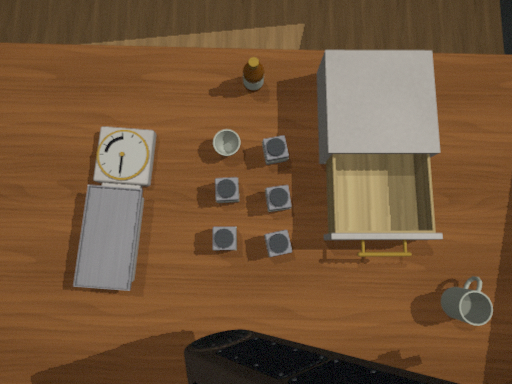

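The views show five tins, with lids in the top view at about (227,190), (225,239), (276,150), (278,198) and (278,243). The bowl is at (227,143). The scale pan is centred near (109,238) on the robot's left and the dial at (122,155). The open drawer is on the right, with its handle at (385,254).

```bash
cat > h.py <<'E'
from cell import *
import cv2,numpy as np
C={n:{k:np.array(v) for k,v in get_calibration(n).items() if k in'KRt'} for n in('scene','top')}
def ray(n,uv):
    c=C[n];d=c['R'].T@np.linalg.inv(c['K'])@np.array([uv[0],uv[1],1.]);return -c['R'].T@c['t'],d
def onz(n,uv,z):
    o,d=ray(n,uv);return o+d*(z-o[2])/d[2]
def proj(n,X):
    c=C[n];p=c['K']@(c['R']@np.array(X,float)+c['t']);return p[:2]/p[2]
def tri(a,b):
    (o,d),(p,e)=ray('top',a),ray('scene',b)
    s=np.linalg.lstsq(np.c_[d,-e],p-o,rcond=None)[0];A=o+d*s[0];B=p+e*s[1];return (A+B)/2,np.linalg.norm(A-B)
def blobs(m,lo,hi):
    n,l,st,ce=cv2.connectedComponentsWithStats(m.astype(np.uint8))
    return [(ce[i],st[i],l==i) for i in range(1,n) if lo<st[i][4]<hi]
def height(d):  # top-camera world points
    v,u=np.mgrid[:384,:512];c=C['top']
    P=np.linalg.inv(c['K'])@np.stack([u.ravel(),v.ravel(),np.ones(u.size)])*d.ravel()
    return (c['R'].T@(P-c['t'][:,None])).T.reshape(384,512,3)
def lids(n,p):
    hsv=cv2.cvtColor(p,cv2.COLOR_BGR2HSV);return blobs((hsv[...,2]<90)&(hsv[...,1]<110),*((150,600) ))
def tins(p,d):
    """square bodies seen from above: centre & yaw from the z=58 contour"""
    W=height(d);m=((W[...,2]>48)&(W[...,2]<140)&(d>0)).astype(np.uint8)
    out=[]
    for ce,st,b in blobs(m,350,1400):
        k=max(cv2.findContours(b.astype(np.uint8),0,2)[0],key=cv2.contourArea)[:,0]
        q=np.array([onz('top',x,58)[:2] for x in k],np.float32);r=cv2.minAreaRect(q)
        out.append((np.round(r[0]),np.round(r[1]),round(r[2],1),np.round(np.percentile(W[b][:,2],90))))
    return out
E
python3 - <<'E'
from h import *
p=cv2.imread('pics/top0.png');s=cv2.imread('pics/scene0.png');d=np.load('top0.npy');W=height(d)
for t in tins(p,d):print(t)
L=[b[0] for b in lids('top',p)];S=[b[0] for b in lids('scene',s)]
for a in L:
    x,g=min((tri(a,b) for b in S),key=lambda r:r[1]+abs(r[0][2]-66)*.1) if S else 0
    print(np.round(a),np.round(x),round(g,1))
for u,v in [(109,238),(105,190),(122,155),(385,254),(383,236),(370,110),(345,190),(370,200),(227,143)]:print((u,v),np.round(W[v,u]))
# pan / box outlines
hsv=cv2.cvtColor(p,cv2.COLOR_BGR2HSV)
m=(hsv[...,1]<70)&(hsv[...,2]>70)
for ce,st,b in blobs(m,1500,30000):
    k=max(cv2.findContours(b.astype(np.uint8),0,2)[0],key=cv2.contourArea)
    print('blob',st,np.round(cv2.boxPoints(cv2.minAreaRect(k))).tolist())
big=np.hstack([cv2.resize(p[175:300,60:160],None,fx=4,fy=4,interpolation=2),cv2.resize(p[140:265,320:420],None,fx=4,fy=4,interpolation=2)])
cv2.imwrite('pics/z1.png',big)
E
```

```text
(array([890.,  -1.]), array([64., 68.]), 47.9, np.float64(119.0))
(array([683., -63.]), array([59., 58.]), 12.0, np.float64(67.0))
(array([573.,  60.]), array([59., 58.]), 4.4, np.float64(67.0))
(array([554., -72.]), array([58., 58.]), 9.0, np.float64(67.0))
(array([448.,  62.]), array([57., 55.]), 1.7, np.float64(67.0))
(array([440., -73.]), array([58., 58.]), 13.2, np.float64(67.0))
(array([ 300., -550.]), array([ 96., 107.]), 36.5, np.float64(85.0))
[506.  25.] [ 758. -363.  481.] 11.0
[275. 147.] [685. -62.  61.] 0.2
[403. 154.] [ 564. -235.  466.] 32.2
[423. 196.] [ 507. -245.  461.] 0.7
[226. 188.] [574.  62.  61.] 0.1
[278. 197.] [555. -70.  61.] 0.1
[223. 238.] [444.  41. 400.] 6.4
[278. 243.] [440. -71.  61.] 0.1
[452. 302.] [ 346. -358.  362.] 45.5
[478. 308.] [ 341. -374.  369.] 8.7
(109, 238) [443. 348.  55.]
(105, 190) [563. 368.  55.]
(122, 155) [658. 336.  44.]
(385, 254) [ 419. -327.   87.]
(383, 236) [ 461. -316.  106.]
(370, 110) [ 767. -289.  119.]
(345, 190) [ 582. -250.   23.]
(370, 200) [ 557. -315.   23.]
(227, 143) [708.  67.   6.]
blob [  317    49   124   115 12353] [[312.0, 50.0], [433.0, 42.0], [440.0, 155.0], [319.0, 163.0]]
blob [  73  126   83  165 7290] [[71.0, 286.0], [97.0, 122.0], [158.0, 131.0], [133.0, 295.0]]
blob [  99  132   48   46 1620] [[90.0, 155.0], [123.0, 122.0], [154.0, 154.0], [122.0, 186.0]]
blob [ 441  277   52   49 1633] [[436.0, 293.0], [478.0, 274.0], [498.0, 317.0], [456.0, 337.0]]
```

View pics/z1.png

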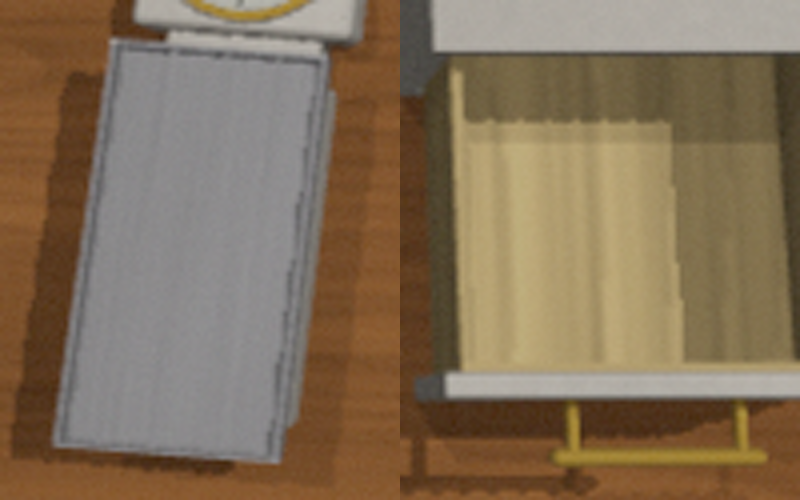

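The crops show the pan rectangle with corners near (88,185), (142,188), (130,290) and (74,286). The drawer's front panel top edge runs from (331,236) to about (441,237), and the handle bar from (359,254) to (412,254).

```bash
python3 - <<'E'
from h import *
p=cv2.imread('pics/top0.png');d=np.load('top0.npy');W=height(d)
c=np.array([onz('top',u,62)[:2] for u in[(88,185),(142,188),(130,290),(73.7,286)]])
print('pan',c.round(),c.mean(0).round());e=c[0]+c[1]-c[2]-c[3];print('yaw',np.degrees(np.arctan2(e[1],e[0])),np.linalg.norm(e)/2)
# pan by height mask
b=max(blobs((W[...,2]>48)&(W[...,2]<70)&(W[...,1]>200),1000,20000),key=lambda x:x[1][4])[2]
r=cv2.minAreaRect(W[b][:,:2].astype(np.float32));print('pan rect',r)
# handle: yellow mask below panel ; panel: z>100 ; box top
hsv=cv2.cvtColor(p,cv2.COLOR_BGR2HSV)
h=(hsv[...,1]>130)&(hsv[...,0]>18)&(hsv[...,0]<32)&(W[...,2]>78)&(W[...,2]<98);h[:245]=0;h[:,:340]=0
q=np.array([onz('top',(u,v),82) for v,u in np.argwhere(h)],np.float32);print('handle',len(q),cv2.minAreaRect(q[:,:2]),np.percentile(W[h][:,2],[10,50,90]))
m=(W[...,2]>97)&(W[...,2]<112)&(W[...,0]<500)&(W[...,1]<-150)
q=W[m][:,:2].astype(np.float32);print('panel',len(q),cv2.minAreaRect(q),np.median(W[m][:,2]))
m=(W[...,2]>112)&(W[...,2]<126)&(W[...,1]<-150);q=W[m][:,:2].astype(np.float32);print('box',cv2.boxPoints(cv2.minAreaRect(q)).round(),np.median(W[m][:,2]))
m=(W[...,2]<27)&(W[...,2]>17)&(W[...,1]<-160)&(W[...,0]>420);q=W[m][:,:2].astype(np.float32);print('floor',cv2.boxPoints(cv2.minAreaRect(q)).round(),np.median(W[m][:,2]))
# scene triangulation of pan far corner / handle? 
s=cv2.imread('pics/scene0.png');hs=cv2.cvtColor(s,cv2.COLOR_BGR2HSV)
cv2.imwrite('pics/z2.png',cv2.resize(s[120:250,310:470],None,fx=5,fy=4))
E
```

```text
pan [[574. 409.]
 [570. 273.]
 [320. 285.]
 [326. 421.]] [448. 347.]
yaw -2.804690265040734 249.07368395888554
pan rect ((446.840087890625, 347.83648681640625), (138.30043029785156, 250.39044189453125), 86.97712707519531)Traceback (most recent call last):
  File "<stdin>", line 11, in <module>
cv2.error: OpenCV(4.12.0) /io/opencv/modules/imgproc/src/convhull.cpp:143: error: (-215:Assertion failed) total >= 0 && (depth == CV_32F || depth == CV_32S) in function 'convexHull'
```

```bash
python3 - <<'E'
from h import *
p=cv2.imread('pics/top0.png');d=np.load('top0.npy');W=height(d)
hsv=cv2.cvtColor(p,cv2.COLOR_BGR2HSV)
m=(W[...,2]>75)&(W[...,2]<95);m[:246]=0;m[262:]=0;m[:,:340]=0;m[:,440:]=0
q=W[m][:,:2].astype(np.float32);print('handle',len(q),cv2.minAreaRect(q),np.percentile(W[m][:,2],[10,50,90]))
m=(W[...,2]>97)&(W[...,2]<112)&(W[...,0]<500)&(W[...,1]<-150)
q=W[m][:,:2].astype(np.float32);print('panel',len(q),cv2.minAreaRect(q),np.median(W[m][:,2]))
m=(W[...,2]>112)&(W[...,2]<126)&(W[...,1]<-150)&(W[...,0]>500);q=W[m][:,:2].astype(np.float32);print('box',cv2.boxPoints(cv2.minAreaRect(q)).round(),np.median(W[m][:,2]))
m=(W[...,2]<27)&(W[...,2]>17)&(W[...,1]<-190)&(W[...,0]>450)&(W[...,1]>-440);q=W[m][:,:2].astype(np.float32);print('floor',cv2.boxPoints(cv2.minAreaRect(q)).round(),np.median(W[m][:,2]))
s=cv2.imread('pics/scene0.png')
z=cv2.resize(s[125:205,310:430],None,fx=5,fy=5);y=cv2.resize(s[165:245,20:180],None,fx=4.375,fy=2.5) if 0 else None
cv2.imwrite('pics/z2.png',z)
for X in[(320,285,62),(326,421,62),(574,409,62),(570,273,62),(570,60,66)]:print(X,proj('scene',X).round(1))
E
```

```text
handle 304 ((426.1963195800781, -326.08953857421875), (23.83379364013672, 130.62637329101562), 1.2302290201187134) [83.3639402  85.88924208 88.23930912]
panel 960 ((478.16729736328125, -324.842529296875), (47.75505828857422, 264.7856140136719), 1.1950671672821045) 106.56028485383567
box [[ 656. -185.]
 [ 663. -458.]
 [ 932. -451.]
 [ 925. -179.]] 119.60338803159199
floor [[ 453. -194.]
 [ 459. -442.]
 [ 686. -437.]
 [ 680. -188.]] 21.79246203573083
(320, 285, 62) [321.1 138.7]
(326, 421, 62) [363.3 132.5]
(574, 409, 62) [413.  172.4]
(570, 273, 62) [365.6 181.3]
(570, 60, 66) [285.3 196.7]
```

View pics/z2.png

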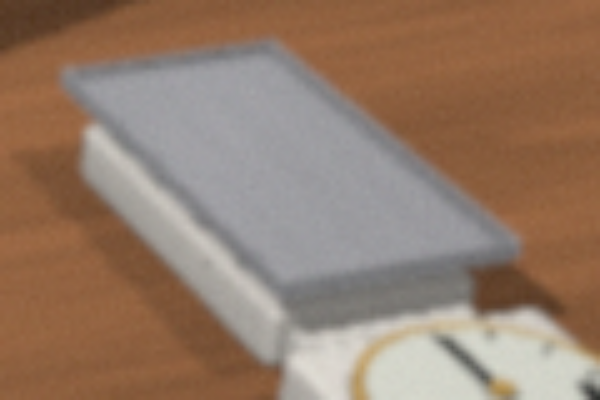

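The pan corners in the scene crop, (322,139), (365,133), (414,174) and (367,184), agree with the top-view estimate to about 2 px. That puts the pan centre at (447,347) with yaw -2.9°. The drawer floor front edge is at about (469,-325), yaw 1.3°, with the drawer open about 191 mm. I'll start moving, with the first tin at (573,60).

Request:
servo_tool --moves '[0.5, 0.86, 0, -0.078, 1, 0.5, 0.86, 0, -0.078, 1, 0.5, 0.86, 0, -0.078, 1, 0.5, 0.86, 0, -0.078, 1, 0.5, 0.86, 0, -0.078, 1, 0.5, 0.86, 0, -0.078, 1, 0.5, 0.86, 0, -0.078, 1, 0.5, 0.86, 0, -0.078, 1, 0.5, 0.86, 0, -0.078, 1, 0.5, 0.86, 0, -0.078, 1, 0.5, 0.86, 0, -0.078, 1]'

```text
t: 1.02
eef_pos: [398.4, -245.7, 214.7]
tcp_rot: [-3.141, 0.0, 0.079]
ft_force: [0.5, -1.2, -0.3]
opening: 0.998
grip_force: 0.0
```

Request:
servo_tool --moves '[0.44, 0.77, 0, 0, 1, 0.44, 0.77, 0, 0, 1, 0.44, 0.77, 0, 0, 1, 0.44, 0.77, 0, 0, 1, 0.44, 0.77, 0, 0, 1, 0.44, 0.77, 0, 0, 1, 0.44, 0.77, 0, 0, 1, 0.44, 0.77, 0, 0, 1, 0.44, 0.77, -0.2, 0, 1, 0.44, 0.77, -0.2, 0, 1, 0.44, 0.77, -0.2, 0, 1, 0.44, 0.77, -0.2, 0, 1]'

```text
t: 2.02
eef_pos: [572.3, 58.6, 133.5]
tcp_rot: [-3.141, 0.004, 0.076]
ft_force: [-0.5, -0.0, 1.0]
opening: 1.0
grip_force: 0.0
```

```bash
cat > look.py <<'E'
from h import *
import sys
s=state();p,d=read_camera('top')
if len(sys.argv)>1:cv2.imwrite('pics/'+sys.argv[1],p)
np.save('d.npy',d)
print('t',round(s['t'],1),'tcp',np.round(s['eef_pos'],1),'yaw',round(np.degrees(s['tcp_rot'][2]),1),'op',round(s['opening'],3),'F',np.round(s['ft_force'],1))
for t in tins(p,d):
    if t[0][0]<860 and t[0][1]>-500:print(t)
E
python3 look.py
```

```text
t 2.0 tcp [572.3  58.6 133.5] yaw 4.4 op 1.0 F [-0.5 -0.   1. ]
(array([683., -63.]), array([59., 59.]), 11.9, np.float64(67.0))
(array([554., -72.]), array([58., 58.]), 9.0, np.float64(67.0))
(array([440., -73.]), array([58., 58.]), 13.2, np.float64(67.0))
```

Request:
servo_tool --moves '[0, 0.004, -0.1, 0, 1, 0, 0.004, -0.18, 0, 1, 0, 0.004, -0.24, 0, 1, 0, 0.004, -0.28, 0, 1, 0, 0.004, -0.28, 0, 1, 0, 0.004, -0.28, 0, 0, 0, 0.004, -0.28, 0, 0, 0, 0.004, -0.28, 0, 0, 0, 0.004, -0.28, 0, 0, 0, 0.004, -0.28, 0, 0, 0, 0.004, -0.28, 0, 0, 0, 0.004, -0.28, 0, 0]'

```text
t: 3.07
eef_pos: [573.3, 60.5, 23.1]
tcp_rot: [3.141, -0.001, 0.076]
ft_force: [-1.7, -0.3, 4.4]
opening: 0.611
grip_force: 30.0
```

Request:
servo_tool --moves '[0, 0, 0.1, 0, 0, 0, 0, 0.2, 0, 0, 0, 0, 0.3, 0, 0, -0.03, 0.1, 0.35, 0, 0, -0.05, 0.2, 0.35, -0.02, 0, -0.08, 0.3, 0.35, -0.04, 0, -0.1, 0.4, 0.35, -0.04, 0, -0.12, 0.5, 0.35, -0.04, 0, -0.128, 0.6, 0.35, -0.04, 0, -0.128, 0.66, 0.35, -0.04, 0, -0.128, 0.706, 0.35, -0.04, 0, -0.128, 0.706, 0.35, -0.04, 0]'

```text
t: 4.07
eef_pos: [521.1, 346.1, 162.1]
tcp_rot: [-3.141, 0.0, -0.047]
ft_force: [-0.0, 0.7, -1.7]
opening: 0.608
grip_force: 30.0
```

Request:
servo_tool --moves '[0, 0, -0.05, 0, 0, 0, 0, -0.1, 0, 0, 0, 0, -0.15, 0, 0, 0, 0, -0.18, 0, 0, 0, 0, -0.19, 0, 0, 0, 0, -0.2, 0, 0, 0, 0, -0.2, 0, 0]'

```text
t: 4.65
eef_pos: [522.0, 342.6, 82.6]
tcp_rot: [3.141, 0.0, -0.05]
ft_force: [0.7, 0.8, -0.6]
opening: 0.611
grip_force: 30.0
```

Request:
servo_tool --moves '[0, 0, -0.005, 0, 0, 0, 0, -0.01, 0, 0, 0, 0, -0.015, 0, 0, 0, 0, -0.015, 0, 0]'

```text
t: 4.98
eef_pos: [522.0, 342.9, 76.8]
tcp_rot: [-3.141, -0.0, -0.05]
ft_force: [0.8, -0.1, -1.0]
opening: 0.606
grip_force: 30.0
```

```bash
cat > needle.py <<'E'
from h import *
import sys
p,d=read_camera('top')
s,_=read_camera('scene')
ax=np.radians(-2.9);ex=np.array([np.cos(ax),np.sin(ax)]);ctr=np.array([447,347.])+ex*215
h=cv2.resize(p[115:195,85:165],None,fx=5,fy=5,interpolation=2)
cv2.imwrite(sys.argv[1],np.hstack([h,cv2.resize(s[155:255,345:465],(480,400),interpolation=2)]))
g=cv2.cvtColor(p,cv2.COLOR_BGR2GRAY).astype(np.float32)
print('hub px',proj('top',[*ctr,41]).round(1))
for name,rr in(('needle',np.arange(12,32,2)),):
  A=np.arange(-.3,4.6,.05);v=[]
  for a in A:
    th=ax+np.pi-a   # clockwise from above, 0 towards pan
    v.append(np.mean([cv2.getRectSubPix(g,(1,1),tuple(map(float,proj('top',[*(ctr+r*np.array([np.cos(th),np.sin(th)])),43]))))[0,0] for r in rr]))
  v=np.array(v);i=v.argmin();print(name,A[i].round(2),v[i],np.median(v))
E
python3 needle.py pics/n0.png
```

```text
hub px [122.4 153.9]
needle 0.4 48.20304 179.55305
```

Request:
servo_tool --moves '[0, 0, -0.002, 0, 0.72, 0, 0, -0.002, 0, 0.72, 0, 0, -0.002, 0, 0.72, 0, 0, -0.002, 0, 0.72, 0, 0, 0.1, 0, 0.8, 0, 0, 0.2, 0, 0.8, 0, 0, 0.25, 0, 1, 0, 0, 0.25, 0, 1]'

```text
t: 5.75
eef_pos: [523.5, 343.8, 181.8]
tcp_rot: [-3.138, -0.007, -0.05]
ft_force: [0.5, -0.2, 0.2]
opening: 0.889
grip_force: 0.0
```

Request:
servo_tool --moves '[-0.1, -0.1, 0, 0.01, 1, -0.15, -0.2, 0, 0.02, 1, -0.18, -0.3, 0, 0.026, 1, -0.18, -0.4, 0, 0.026, 1, -0.18, -0.4, 0, 0.026, 1]'

```text
t: 6.17
eef_pos: [447.9, 179.6, 176.2]
tcp_rot: [3.141, 0.002, 0.031]
ft_force: [0.4, 1.4, -0.2]
opening: 0.998
grip_force: 0.0
```

```bash
python3 look.py; python3 needle.py pics/n1.png
```

```text
t 6.2 tcp [447.9 179.6 176.2] yaw 1.8 op 0.998 F [ 0.4  1.4 -0.2]
(array([683., -63.]), array([59., 58.]), 12.0, np.float64(67.0))
(array([542., 341.]), array([139.,  59.]), 87.0, np.float64(117.0))
(array([554., -72.]), array([58., 58.]), 9.0, np.float64(67.0))
(array([448.,  62.]), array([57., 55.]), 1.7, np.float64(67.0))
(array([440., -73.]), array([58., 58.]), 13.0, np.float64(67.0))
hub px [122.4 153.9]
needle 1.0 50.63646 188.08107
```

View pics/n1.png

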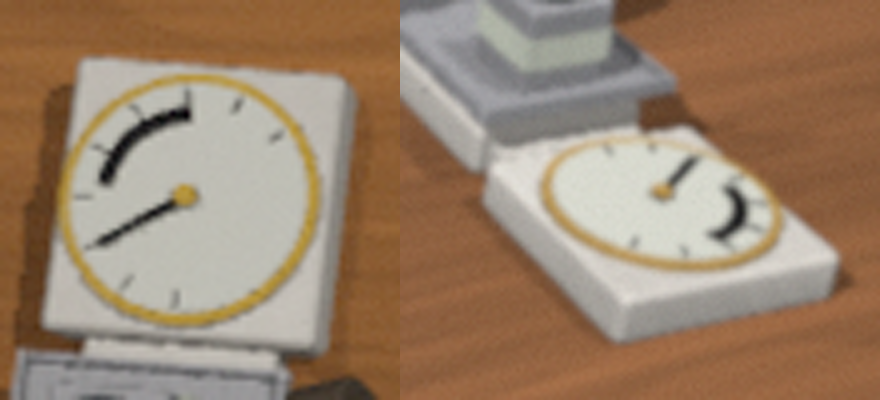

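The needle sits on the 1.0 rad tick (about 200 g), pointing lower-left, and the tin stands on the pan. Next is the second tin at (448,62).

Request:
servo_tool --moves '[0, -0.1, 0, 0, 1, 0, -0.2, 0, 0, 1, 0, -0.294, 0, 0, 1, 0, -0.294, -0.1, 0, 1, 0, -0.294, -0.2, 0, 1, 0, -0.294, -0.3, 0, 1, 0, -0.294, -0.35, 0, 1, 0, -0.294, -0.384, 0, 1, 0, -0.294, -0.384, 0, 1, 0, -0.294, -0.384, 0, 0, 0, -0.294, -0.384, 0, 0, 0, -0.294, -0.384, 0, 0]'

```text
t: 7.32
eef_pos: [450.5, 65.6, 24.0]
tcp_rot: [3.141, -0.002, 0.032]
ft_force: [-0.1, -0.2, 0.3]
opening: 0.847
grip_force: 0.0
```

Request:
servo_tool --moves '[0, 0, 0, 0, 0, 0, 0, 0, 0, 0, 0, 0, 0, 0, 0, 0, 0, 0, 0, 0]'

```text
t: 7.65
eef_pos: [450.2, 65.2, 23.6]
tcp_rot: [3.141, -0.001, 0.032]
ft_force: [-0.6, -1.8, 7.0]
opening: 0.611
grip_force: 30.0
```

Request:
servo_tool --moves '[0, 0, 0.1, 0, 0, 0, 0, 0.2, 0, 0, 0, 0, 0.3, 0, 0, 0, 0.1, 0.35, 0, 0, 0, 0.2, 0.35, -0.02, 0, 0, 0.3, 0.35, -0.026, 0, -0.008, 0.4, 0.35, -0.026, 0, -0.008, 0.5, 0.35, -0.026, 0, -0.008, 0.6, 0.35, -0.026, 0, -0.008, 0.66, 0.35, -0.026, 0, -0.008, 0.704, 0.35, -0.026, 0, -0.008, 0.704, 0.35, -0.026, 0]'

```text
t: 8.65
eef_pos: [446.1, 349.7, 162.6]
tcp_rot: [-3.141, 0.0, -0.047]
ft_force: [-0.9, -0.4, -2.0]
opening: 0.61
grip_force: 30.0
```

Request:
servo_tool --moves '[0, 0, -0.05, 0, 0, 0, 0, -0.1, 0, 0, 0, 0, -0.15, 0, 0, 0, 0, -0.18, 0, 0, 0, 0, -0.2, 0, 0, 0, 0, -0.21, 0, 0, 0, 0, -0.217, 0, 0, 0, 0, -0.222, 0, 0, 0, 0, -0.222, 0, 0]'

```text
t: 9.4
eef_pos: [446.8, 346.8, 74.5]
tcp_rot: [-3.141, -0.0, -0.05]
ft_force: [-0.0, 1.1, -1.2]
opening: 0.609
grip_force: 30.0
```

Request:
servo_tool --moves '[0, 0, -0.004, 0, 0, 0, 0, -0.006, 0, 0.72, 0, 0, -0.006, 0, 0.72, 0, 0, -0.006, 0, 0.72, 0, 0, -0.006, 0, 0.72, 0, 0, 0.1, 0, 0.8, 0, 0, 0.2, 0, 0.8, 0, 0, 0.25, 0, 1, 0, -0.1, 0.25, 0, 1, 0, -0.2, 0.25, 0, 1, 0, -0.3, 0.25, 0, 1, 0, -0.4, 0.25, 0, 1]'

```text
t: 10.4
eef_pos: [446.2, 185.5, 174.6]
tcp_rot: [-3.142, -0.001, -0.049]
ft_force: [1.2, -0.1, 0.1]
opening: 0.995
grip_force: 0.0
```

Request:
servo_tool --moves '[0, -0.1, 0, 0, 1, 0, -0.2, 0, 0, 1, 0, -0.2, 0, 0, 1]'

```text
t: 10.65
eef_pos: [446.6, 101.9, 174.5]
tcp_rot: [3.141, -0.0, -0.054]
ft_force: [0.4, 0.3, 0.3]
opening: 1.003
grip_force: 0.0
```

```bash
python3 look.py; python3 needle.py pics/n2.png
```

```text
t 10.7 tcp [446.6 101.9 174.5] yaw -3.1 op 1.003 F [0.4 0.3 0.3]
(array([683., -63.]), array([59., 58.]), 11.9, np.float64(67.0))
(array([554., -72.]), array([58., 58.]), 9.0, np.float64(67.0))
(array([447., 346.]), array([137., 249.]), 86.9, np.float64(55.0))
(array([524., 351.]), array([73., 90.]), 1.3, np.float64(113.0))
(array([446., 363.]), array([71., 73.]), 83.1, np.float64(114.0))
(array([440., -73.]), array([58., 58.]), 13.2, np.float64(67.0))
hub px [122.4 153.9]
needle 2.05 58.412018 189.10532
```

View pics/n2.png

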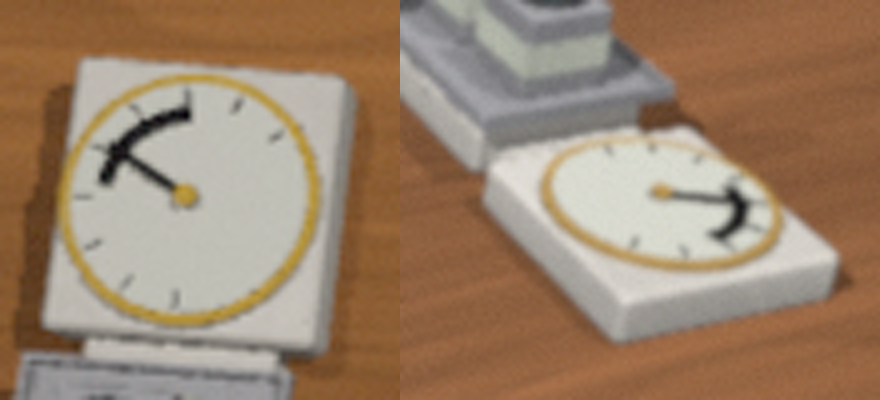

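The needle crosses the band at about 2.05 rad, well inside 1.7–3.0, so the two tins on the pan stay. The other three go to the drawer, farthest first.

Request:
servo_tool --moves '[0.591, -0.412, 0, 0.083, 1, 0.591, -0.412, 0, 0.083, 1, 0.591, -0.412, 0, 0.083, 1, 0.591, -0.412, 0, 0.083, 1, 0.591, -0.412, 0, 0.083, 1, 0.591, -0.412, 0, 0.083, 1, 0.591, -0.412, 0, 0.083, 1, 0.591, -0.412, 0, 0.083, 1, 0.591, -0.412, -0.06, 0.083, 1, 0.591, -0.412, -0.14, 0.083, 1, 0.591, -0.412, -0.14, 0.083, 1]'

```text
t: 11.72
eef_pos: [680.8, -55.5, 112.6]
tcp_rot: [-3.138, 0.008, 0.213]
ft_force: [-0.4, -0.4, -1.2]
opening: 1.0
grip_force: 0.0
```

```bash
python3 look.py
```

```text
t 11.7 tcp [680.8 -55.5 112.6] yaw 12.2 op 1.0 F [-0.4 -0.4 -1.2]
(array([535., 348.]), array([93., 58.]), 80.0, np.float64(113.0))
```

Request:
servo_tool --moves '[0, 0, 0, 0, 1, 0, 0, -0.08, 0, 1, 0, 0, -0.16, 0, 1, 0, 0, -0.21, 0, 1, 0, 0, -0.238, 0, 1, 0, 0, -0.238, 0, 1, 0, 0, -0.238, 0, 0, 0, 0, -0.238, 0, 0, 0, 0, -0.238, 0, 0, 0, 0, -0.238, 0, 0, 0, 0, -0.238, 0, 0, 0, 0, -0.238, 0, 0]'

```text
t: 12.77
eef_pos: [683.5, -58.2, 23.8]
tcp_rot: [3.141, -0.001, 0.211]
ft_force: [1.5, -1.2, 1.3]
opening: 0.635
grip_force: 0.8
```

Request:
servo_tool --moves '[0, 0, 0, 0, 0, 0, 0, 0, 0, 0]'

```text
t: 12.93
eef_pos: [683.5, -58.2, 23.7]
tcp_rot: [3.141, -0.001, 0.211]
ft_force: [-0.1, -3.1, 5.9]
opening: 0.604
grip_force: 30.0
```

Request:
servo_tool --moves '[0, 0, 0.1, 0, 0, 0, 0, 0.2, 0, 0, 0, 0, 0.3, 0, 0, 0, 0, 0.4, 0, 0, -0.05, -0.08, 0.415, -0.03, 0, -0.1, -0.16, 0.415, -0.06, 0, -0.14, -0.24, 0.415, -0.06, 0, -0.18, -0.33, 0.415, -0.06, 0, -0.215, -0.42, 0.415, -0.06, 0, -0.215, -0.511, 0.415, -0.06, 0, -0.215, -0.511, 0.415, -0.06, 0, -0.215, -0.511, 0.415, -0.06, 0]'

```text
t: 13.93
eef_pos: [596.4, -264.0, 188.4]
tcp_rot: [-3.141, 0.001, 0.019]
ft_force: [0.8, -0.3, -1.2]
opening: 0.608
grip_force: 30.0
```

```bash
python3 look.py d1.png; python3 - <<'E'
from h import *
p=cv2.imread('pics/d1.png');s,_=read_camera('scene')
cv2.imwrite('pics/d1b.png',np.vstack([cv2.resize(p[100:260,210:450],(600,300)),cv2.resize(s[100:300,0:300],(600,300))]))
E
```

```text
t 13.9 tcp [ 596.4 -264.   188.4] yaw 1.1 op 0.608 F [ 0.8 -0.3 -1.2]
(array([554., -72.]), array([58., 58.]), 9.0, np.float64(67.0))
(array([447., 345.]), array([137., 249.]), 87.0, np.float64(55.0))
(array([524., 352.]), array([73., 99.]), 1.3, np.float64(113.0))
(array([446., 354.]), array([86., 72.]), 85.5, np.float64(113.0))
(array([440., -73.]), array([58., 58.]), 13.0, np.float64(67.0))
```

View pics/d1b.png

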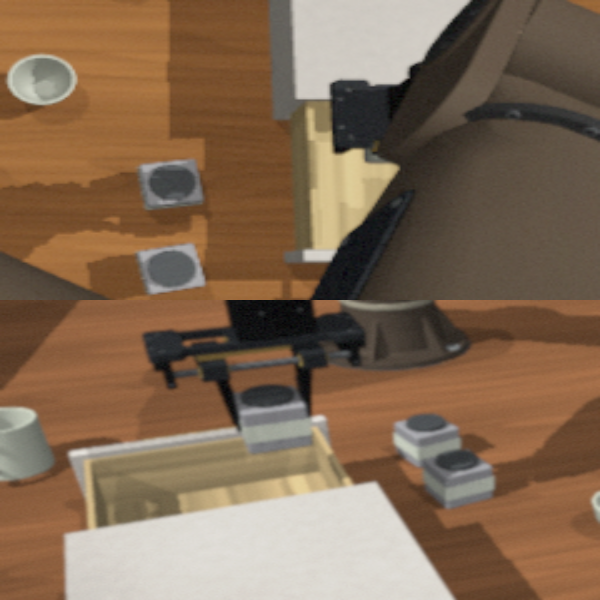

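The tin is held above the drawer's left rear area, clear of the box and walls. I'll lower it.

Request:
servo_tool --moves '[0.003, 0.003, -0.08, 0, 0, 0.003, 0.003, -0.16, 0, 0, 0.003, 0.003, -0.24, 0, 0, 0.003, 0.003, -0.3, 0, 0, 0.003, 0.003, -0.33, 0, 0, 0.003, 0.003, -0.345, 0, 0, 0.003, 0.003, -0.353, 0, 0, 0.003, 0.003, -0.353, 0, 0]'

```text
t: 14.7
eef_pos: [598.8, -260.8, 48.4]
tcp_rot: [3.141, -0.001, 0.023]
ft_force: [0.2, 0.3, -2.0]
opening: 0.609
grip_force: 30.0
```

Request:
servo_tool --moves '[0, 0, -0.002, 0, 0.74, 0, 0, -0.002, 0, 0.74, 0, 0, -0.002, 0, 0.74, 0, 0, -0.002, 0, 0.74, 0, 0, 0.08, 0, 0.74, 0, 0, 0.16, 0, 0.74, 0, 0, 0.26, 0, 0.74, 0, 0, 0.36, 0, 1, 0, 0, 0.36, 0, 1]'

```text
t: 15.45
eef_pos: [600.7, -262.4, 200.5]
tcp_rot: [3.135, -0.01, 0.022]
ft_force: [0.4, -0.4, -0.2]
opening: 0.831
grip_force: 0.0
```

Request:
servo_tool --moves '[-0.02, 0.09, 0, 0.043, 1, -0.04, 0.18, 0, 0.043, 1, -0.07, 0.27, 0, 0.043, 1, -0.09, 0.36, 0, 0.043, 1, -0.112, 0.44, 0, 0.043, 1, -0.112, 0.474, 0, 0.043, 1, -0.112, 0.474, 0, 0.043, 1, -0.112, 0.474, -0.08, 0.043, 1, -0.112, 0.474, -0.16, 0.043, 1, -0.112, 0.474, -0.16, 0.043, 1]'

```text
t: 16.28
eef_pos: [551.8, -72.1, 123.5]
tcp_rot: [-3.139, 0.006, 0.157]
ft_force: [-0.7, -0.1, -0.0]
opening: 1.004
grip_force: 0.0
```

```bash
python3 look.py d2.png
```

```text
t 16.3 tcp [551.8 -72.1 123.5] yaw 9.0 op 1.004 F [-0.7 -0.1 -0. ]
(array([ 601., -263.]), array([62., 67.]), 1.3, np.float64(89.0))
(array([447., 345.]), array([138., 249.]), 86.9, np.float64(55.0))
(array([522., 352.]), array([90., 74.]), 86.6, np.float64(113.0))
(array([445., 354.]), array([88., 68.]), 88.4, np.float64(113.0))
```

Request:
servo_tool --moves '[0.003, 0, -0.08, 0, 1, 0.003, 0, -0.16, 0, 1, 0.003, 0, -0.22, 0, 1, 0.003, 0, -0.256, 0, 1, 0.003, 0, -0.256, 0, 1, 0.003, 0, -0.256, 0, 0, 0.003, 0, -0.256, 0, 0, 0.003, 0, -0.256, 0, 0, 0.003, 0, -0.256, 0, 0, 0.003, 0, -0.256, 0, 0, 0.003, 0, -0.256, 0, 0, 0.003, 0, -0.256, 0, 0]'

```text
t: 17.33
eef_pos: [554.9, -71.6, 26.0]
tcp_rot: [3.141, -0.001, 0.158]
ft_force: [-0.2, -0.0, 5.0]
opening: 0.607
grip_force: 30.0
```

Request:
servo_tool --moves '[0, 0, 0.1, 0, 0, 0, 0, 0.2, 0, 0, 0, 0, 0.3, 0, 0, 0, 0, 0.4, 0, 0, 0.1135, -0.1, 0.41, -0.03, 0, 0.1135, -0.2, 0.41, -0.043, 0, 0.1135, -0.3, 0.41, -0.043, 0, 0.1135, -0.4, 0.41, -0.043, 0, 0.1135, -0.5, 0.41, -0.043, 0, 0.1135, -0.6, 0.41, -0.043, 0, 0.1135, -0.7, 0.41, -0.043, 0, 0.1135, -0.777, 0.41, -0.043, 0]'

```text
t: 18.33
eef_pos: [599.3, -385.0, 188.9]
tcp_rot: [-3.141, 0.001, 0.022]
ft_force: [0.8, 0.5, -1.5]
opening: 0.609
grip_force: 30.0
```

Request:
servo_tool --moves '[0, 0, 0, 0, 0, 0, 0, 0, 0, 0]'

```text
t: 18.5
eef_pos: [599.2, -384.0, 188.2]
tcp_rot: [-3.141, 0.001, 0.02]
ft_force: [0.6, -0.2, -2.3]
opening: 0.609
grip_force: 30.0
```

Request:
servo_tool --moves '[0.003, 0.003, -0.08, 0, 0, 0.003, 0.003, -0.16, 0, 0, 0.003, 0.003, -0.24, 0, 0, 0.003, 0.003, -0.3, 0, 0, 0.003, 0.003, -0.33, 0, 0, 0.003, 0.003, -0.345, 0, 0, 0.003, 0.003, -0.35, 0, 0, 0.003, 0.003, -0.35, 0, 0]'

```text
t: 19.17
eef_pos: [601.8, -381.1, 50.4]
tcp_rot: [3.141, -0.001, 0.023]
ft_force: [-0.5, -0.2, -1.4]
opening: 0.611
grip_force: 30.0
```

Request:
servo_tool --moves '[0, 0, 0, 0, 0.74, 0, 0, 0, 0, 0.74, 0, 0, 0, 0, 0.74, 0, 0, 0, 0, 0.74, 0, 0, 0.08, 0, 0.74, 0, 0, 0.16, 0, 0.74, 0, 0, 0.26, 0, 0.74, 0, 0, 0.36, 0, 1, 0, 0, 0.36, 0, 1]'

```text
t: 19.92
eef_pos: [603.5, -382.8, 202.8]
tcp_rot: [3.134, -0.01, 0.022]
ft_force: [1.2, -0.2, 0.6]
opening: 0.828
grip_force: 0.0
```

Request:
servo_tool --moves '[-0.405, 0.772, 0, 0.066, 1, -0.405, 0.772, 0, 0.066, 1, -0.405, 0.772, 0, 0.066, 1, -0.405, 0.772, 0, 0.066, 1, -0.405, 0.772, 0, 0.066, 1, -0.405, 0.772, 0, 0.066, 1, -0.405, 0.772, 0, 0.066, 1, -0.405, 0.772, 0, 0.066, 1, -0.405, 0.772, 0, 0.066, 1, -0.405, 0.772, -0.08, 0.066, 1, -0.405, 0.772, -0.16, 0.066, 1, -0.405, 0.772, -0.16, 0.066, 1]'

```text
t: 20.92
eef_pos: [437.7, -71.7, 126.3]
tcp_rot: [-3.139, 0.004, 0.23]
ft_force: [-0.5, 0.2, -0.4]
opening: 1.0
grip_force: 0.0
```

```bash
python3 look.py d3.png; python3 - <<'E'
from h import *
s,_=read_camera('scene');p=cv2.imread('pics/d3.png');cv2.imwrite('pics/d3b.png',np.hstack([cv2.resize(p,(400,300)),cv2.resize(s,(400,300))]))
E
```

```text
t 20.9 tcp [437.7 -71.7 126.3] yaw 13.2 op 1.0 F [-0.5  0.2 -0.4]
(array([ 601., -263.]), array([62., 67.]), 1.3, np.float64(89.0))
(array([ 604., -383.]), array([62., 72.]), 1.3, np.float64(89.0))
(array([441., 353.]), array([74., 90.]), 1.3, np.float64(113.0))
```

View pics/d3b.png

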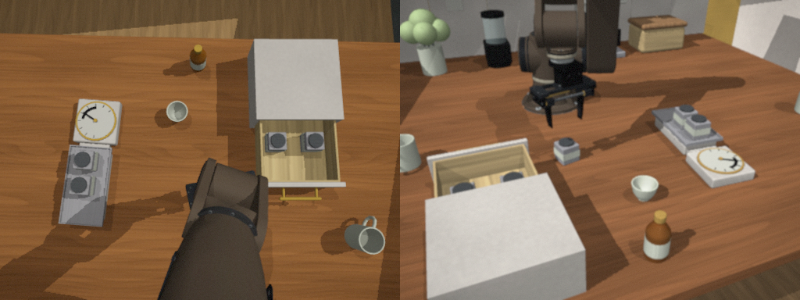

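Both tins stand upright in the drawer, side by side at about (277,141) and (315,141) in the left crop. Two tins remain on the pan, and the last tin is still at its original place, at about (567,150) in the right crop.

Request:
servo_tool --moves '[0.003, -0.003, -0.08, 0, 1, 0.003, -0.003, -0.16, 0, 1, 0.003, -0.003, -0.22, 0, 1, 0.003, -0.003, -0.262, 0, 1, 0.003, -0.003, -0.262, 0, 1, 0.003, -0.003, -0.262, 0, 0, 0.003, -0.003, -0.262, 0, 0, 0.003, -0.003, -0.262, 0, 0, 0.003, -0.003, -0.262, 0, 0, 0.003, -0.003, -0.262, 0, 0, 0.003, -0.003, -0.262, 0, 0, 0.003, -0.003, -0.262, 0, 0]'

```text
t: 22.02
eef_pos: [440.7, -73.6, 25.1]
tcp_rot: [3.141, -0.001, 0.23]
ft_force: [-1.0, -0.4, 7.6]
opening: 0.61
grip_force: 30.0
```

Request:
servo_tool --moves '[0, 0, 0.1, 0, 0, 0, 0, 0.2, 0, 0, 0, 0, 0.3, 0, 0, 0, 0, 0.4, 0, 0, 0.03, -0.09, 0.41, -0.03, 0, 0.06, -0.18, 0.41, -0.066, 0, 0.09, -0.27, 0.41, -0.066, 0, 0.12, -0.36, 0.41, -0.066, 0, 0.15, -0.45, 0.41, -0.066, 0, 0.18, -0.54, 0.41, -0.066, 0, 0.196, -0.627, 0.41, -0.066, 0, 0.196, -0.627, 0.41, -0.066, 0]'

```text
t: 23.02
eef_pos: [519.5, -329.7, 187.8]
tcp_rot: [3.14, -0.0, 0.019]
ft_force: [-0.8, 1.2, -2.1]
opening: 0.608
grip_force: 30.0
```

Request:
servo_tool --moves '[0, 0, -0.06, 0, 0, 0, 0, -0.14, 0, 0, 0, 0, -0.22, 0, 0, 0, 0, -0.29, 0, 0, 0, 0, -0.33, 0, 0, 0, 0, -0.342, 0, 0, 0, 0, -0.352, 0, 0, 0, 0, -0.352, 0, 0]'

```text
t: 23.68
eef_pos: [519.1, -324.2, 48.2]
tcp_rot: [3.142, -0.0, 0.022]
ft_force: [-0.3, 0.2, -1.4]
opening: 0.604
grip_force: 30.0
```

Request:
servo_tool --moves '[0, 0, 0, 0, 0.74, 0, 0, 0, 0, 0.74, 0, 0, 0, 0, 0.74, 0, 0, 0, 0, 0.74, 0, 0, 0.08, 0, 0.74, 0, 0, 0.16, 0, 0.74, 0, 0, 0.26, 0, 0.74, 0, 0, 0.34, 0, 0.74, -0.1, 0, 0.34, 0, 0, -0.2, 0, 0.34, 0, 0, -0.3, -0.004, 0.34, 0, 0, -0.355, -0.008, 0.34, 0, 0]'

```text
t: 24.68
eef_pos: [373.8, -326.7, 184.4]
tcp_rot: [3.142, 0.0, 0.022]
ft_force: [1.0, -1.2, 0.1]
opening: 0.513
grip_force: 0.0
```

```bash
python3 look.py d4.png; python3 - <<'E'
from h import *
d=np.load('d.npy');W=height(d)
m=(W[...,2]>75)&(W[...,2]<95)&(W[...,0]<440)&(W[...,0]>400)&(W[...,1]<-250)&(W[...,1]>-400);q=W[m];print('handle',len(q),q.mean(0).round(),q.min(0).round(),q.max(0).round())
s,_=read_camera('scene');p=cv2.imread('pics/d4.png');cv2.imwrite('pics/d4b.png',np.hstack([cv2.resize(p[100:300,250:450],(400,400)),cv2.resize(s[130:330,0:200],(400,400))]))
E
```

```text
t 24.7 tcp [ 373.8 -326.7  184.4] yaw 1.3 op 0.513 F [ 1.  -1.2  0.1]
(array([ 601., -263.]), array([62., 67.]), 1.3, np.float64(89.0))
(array([ 604., -384.]), array([62., 71.]), 1.3, np.float64(89.0))
(array([ 519., -326.]), array([58., 69.]), 1.3, np.float64(89.0))
(array([450., 351.]), array([99., 74.]), 87.2, np.float64(113.0))
handle 307 [ 421. -324.   86.] [ 413. -390.   80.] [ 439. -261.   91.]
```

View pics/d4b.png

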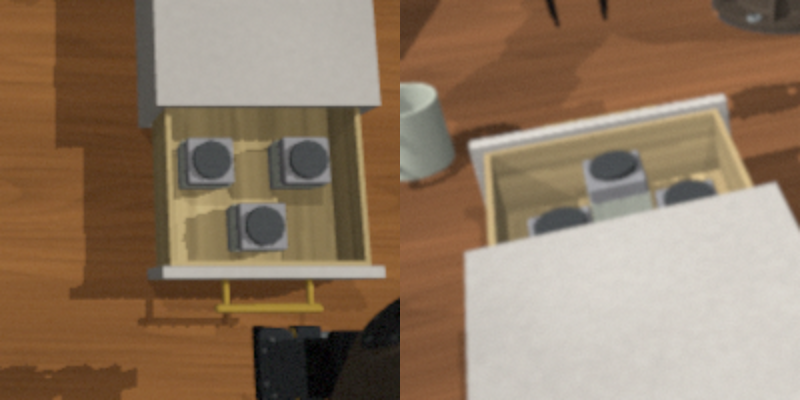

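Three tins stand in a single layer in the drawer, and the gripper is in front of the handle. I'll lower the shut fingers and push the drawer.

Request:
servo_tool --moves '[0, 0, 0, 0, 0, 0, 0, -0.08, 0, 0, 0, 0, -0.16, 0, 0, 0, 0, -0.24, 0, 0, 0, 0, -0.295, 0, 0, 0, 0, -0.295, 0, 0, 0, 0, -0.295, 0, 0, 0, 0, -0.295, 0, 0, 0.02, 0, -0.295, 0, 0, 0.035, 0, -0.295, 0, 0, 0.05, 0, -0.295, 0, 0, 0.065, 0, -0.295, 0, 0]'

```text
t: 25.78
eef_pos: [404.0, -327.7, 66.6]
tcp_rot: [3.14, -0.001, 0.023]
ft_force: [-8.5, -2.6, 2.8]
opening: 0.003
grip_force: 5.5
```

Request:
servo_tool --moves '[0.015, 0, 0, 0, 0, 0.03, 0, 0, 0, 0, 0.045, 0.001, 0, 0, 0, 0.06, 0.001, 0, 0, 0, 0.08, 0.002, 0, 0, 0, 0.1, 0.002, 0, 0, 0, 0.12, 0.003, 0, 0, 0, 0.14, 0.003, 0, 0, 0, 0.16, 0.004, 0, 0, 0, 0.18, 0.004, 0, 0, 0, 0.2, 0.005, 0, 0, 0, 0.22, 0.005, 0, 0, 0]'

```text
t: 26.78
eef_pos: [491.7, -325.4, 65.8]
tcp_rot: [-3.142, 0.0, 0.022]
ft_force: [-1.3, 0.6, 0.4]
opening: 0.002
grip_force: 0.7
```

Request:
servo_tool --moves '[0.018, 0, 0, 0, 0, 0.036, 0.001, 0, 0, 0, 0.054, 0.001, 0, 0, 0, 0.072, 0.001, 0, 0, 0, 0.09, 0.002, 0, 0, 0, 0.108, 0.002, 0, 0, 0, 0.126, 0.003, 0, 0, 0, 0.144, 0.003, 0, 0, 0, 0.162, 0.004, 0, 0, 0, 0.175, 0.004, 0, 0, 0, 0.188, 0.005, 0, 0, 0, 0.2, 0.005, 0, 0, 0]'

```text
t: 27.78
eef_pos: [571.4, -323.5, 65.9]
tcp_rot: [3.141, -0.0, 0.022]
ft_force: [-1.4, -0.9, 0.3]
opening: 0.004
grip_force: 0.6
```

Request:
servo_tool --moves '[0.007, 0, 0, 0, 0, 0.014, 0, 0, 0, 0, 0.021, 0, 0, 0, 0, 0.028, 0.001, 0, 0, 0, 0.035, 0.001, 0, 0, 0, 0.04, 0.001, 0, 0, 0]'

```text
t: 28.28
eef_pos: [585.7, -323.2, 65.9]
tcp_rot: [-3.141, 0.003, 0.022]
ft_force: [-7.7, 0.6, 2.0]
opening: 0.005
grip_force: 3.4
```

Request:
servo_tool --moves '[0.007, 0, 0, 0, 0, 0.014, 0, 0, 0, 0, 0.021, 0, 0, 0, 0, 0.026, 0, 0, 0, 0, 0.026, 0, 0, 0, 0]'

```text
t: 28.7
eef_pos: [595.3, -323.1, 65.8]
tcp_rot: [-3.14, 0.005, 0.023]
ft_force: [-14.7, -1.2, 6.7]
opening: 0.004
grip_force: 7.6
```

Request:
servo_tool --moves '[0.005, 0, 0, 0, 0, 0.008, 0, 0, 0, 0, 0.008, 0, 0, 0, 0]'

```text
t: 28.95
eef_pos: [595.5, -323.1, 65.8]
tcp_rot: [-3.139, 0.011, 0.023]
ft_force: [-31.3, -2.7, 15.5]
opening: 0.003
grip_force: 16.1
```

Hard stop reached. I'll back off and check everything.

Request:
servo_tool --moves '[-0.02, 0, 0, 0, 0, -0.05, 0, 0, 0, 0, -0.1, 0, 0, 0, 0, -0.2, 0, 0, 0, 0, -0.3, 0, 0, 0, 0, -0.4, 0, 0.05, 0, 0, -0.4, 0, 0.15, 0, 0, -0.4, 0, 0.25, 0, 0, -0.4, 0, 0.25, 0, 0, -0.4, 0, 0.25, 0, 0, -0.4, 0, 0.25, 0, 0, -0.4, 0, 0.25, 0, 0]'

```text
t: 29.95
eef_pos: [440.4, -322.8, 164.8]
tcp_rot: [-3.141, 0.001, 0.023]
ft_force: [0.3, 0.5, 0.6]
opening: 0.002
grip_force: 0.0
```

```bash
python3 look.py e.png; python3 needle.py pics/n3.png; python3 - <<'E'
from h import *
d=np.load('d.npy');W=height(d)
m=(W[...,2]>75)&(W[...,2]<95)&(W[...,0]>500)&(W[...,1]<-250)&(W[...,1]>-400);q=W[m];print('handle',len(q),q.mean(0).round(),q.min(0).round())
s,_=read_camera('scene');p=cv2.imread('pics/e.png');cv2.imwrite('pics/eb.png',np.hstack([cv2.resize(p,(400,300)),cv2.resize(s,(400,300))]))
E
```

```text
t 29.9 tcp [ 440.4 -322.8  164.8] yaw 1.3 op 0.002 F [0.3 0.5 0.6]
(array([447., 345.]), array([138., 249.]), 86.9, np.float64(55.0))
(array([525., 349.]), array([86., 71.]), 86.5, np.float64(113.0))
(array([442., 356.]), array([89., 73.]), 81.9, np.float64(113.0))
hub px [122.4 153.9]
needle 2.05 56.99292 187.14919
handle 434 [ 622. -322.   86.] [ 604. -397.   75.]
```

View pics/eb.png

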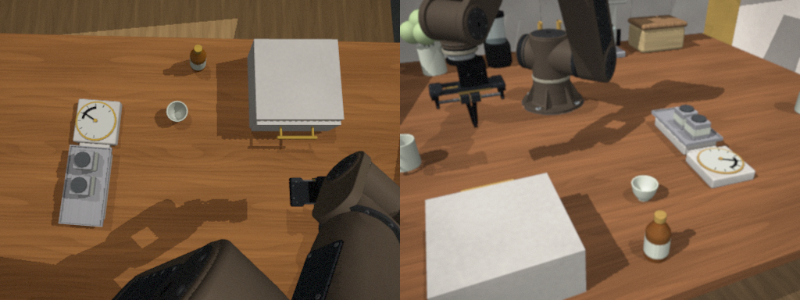

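The drawer stayed shut after release, with the handle about 190 mm further in. The needle is at 2.05 rad with two tins on the pan, the bowl is untouched, and the arm is clear.

```bash
python3 -c "
from cell import *
print(job_done())"
```

```text
the job is handed in; nothing more can be done
None
```

I put two tins on the pan, which brought the needle to about 2.05 rad (inside the 1.7–3.0 band), put the other three in the drawer in a single layer and pushed it home, where it stayed shut; I didn't touch the sugar bowl, and I handed the job in at about 30 s (no verdict shown).

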